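Jack up the collimator carriage on the optical bench

ROBOT

A 7-joint arm with a two-finger parallel gripper is mounted at the origin on the work surface. World frame = base frame: x ahead of the robot, y to its left, z up, the work surface at z = 0. Lengths are in m, angles in rad, forces in N, time in s.
With the tool pointing down it reaches from about 0.425 to 1.025 m from the base axis. Payload 9.4 kg.
Tool frame: the origin (TCP) lies midway between the tips of the shut fingers; the grasp point (between the pads) lies 19 mm behind it (ctrl.tcp_to_grasp is the distance from the TCP to the grasp point, in m); z points along the fingers, y is the line along which they close (so a half turn about z gives the same grasp; the last joint's range is limited). The gripper opens to 93 mm and grips with 3 to 60 N. Pads are 15 mm wide; open, the fingers measure 128 mm over their backs; the gripper's body (75 mm by 188 mm) begins 65 mm behind the grasp point.
Start: joints at [-1.273, 0.599, -0.003, 1.599, 0.002, 0.943, -0.08], TCP at [0.265, 0.675, 0.219] pointing down, gripper open.
Joint ranges: [-2.57, 2.57], [-0.35, 1.97], [-1.29, 1.29], [0.11, 2.56], [-1.05, 4.19], [0.11, 1.86], [-2.63, 2.63]. Speed limits (rad/s): [2.22, 2.22, 3.01, 3.01, 3.14, 3.14, 3.14].

INTERFACE

Orientations are given as a rotation vector (axis times angle).
In Python, from bench import ctrl, optics gives the robot as it stands. The module is installed in compiled form; this text tells all that it offers.
- The arm moves only by the shell command python3 -m crank 'ROWS'. ROWS is JSON, a list of rows, each a list of 7 numbers: the shift along the world's x, y, z in cm, then the turn, a rotation vector about the world's x, y, z in rad, then the finger opening in cm, from 0 to 9.3. In form: [[dx, dy, dz, rx, ry, rz, jaw], ...]. A call has 1 to 10 rows; each row is the pose to reach, as a shift and turn from the pose commanded when the call began; what a row does not reach only later rows make up. A row lasts 1/12 s, in which the tool goes at most 41.7 mm and 7.16 degrees, less where a joint would pass 70% of its speed; a pose out of reach is approached as far as the arm can. A call with a gripper value outside its range is refused whole. The fingers move at their own pace and stop on an object; the grip force is fixed at half the most. Time passes only in rows, so rows that repeat a pose let the fingers close. It gives the time, the measured TCP pose, the force, the opening and the grip force at its end, in the units of the state.
- ctrl.state(): the state, without advancing time (a new reading comes with each control period).
- optics.grab_frame(name): name is "scene" or "top" or "wrist"; returns a dict with "image" (400x640x3 uint8, red, green, blue), "mtx" (3x3 intrinsics, pixels), "D" ([k1, k2, p1, p2, k3] as OpenCV has them; the pictures are not rectified), "cam_to_world" (4x4, takes a point from camera to world coordinates); the wrist camera has in their place "mount" (4x4, takes a point from camera to tool coordinates, whose origin is the TCP and whose axes are the flange's). Camera axes: x right, y down, z forward; pixel columns grow to the right and rows downward; lengths in m; the calibration is good to about 2 mm. A picture is of the moment at which its call begins: read the wrist's pose just before it. There is no depth.
- ctrl.hand_in(): hands the job in; it is judged then, once.
The state is a dict: "t": time; "qpos": joint angles; "joint_vel": joint speeds; "effort": joint torques, N m; "tool_pos": TCP position; "eef_rot": TCP orientation; "ft_force": force on the tool from outside, world axes, zero at the start; "wrist_torque": the same for the moment, N m; "finger_gap": opening from 0.0 (shut) to 1.0 (fully open); "grasp_force": force on a finger pad.
Only numpy, scipy, OpenCV 4.12 (cv2) and the standard library are available. Lean on these libraries where they do the work, as an engineer would, in place of code of your own. Each camera call takes 0.05 s, during which the arm holds its last target. There are 200 camera calls.

TASK

Free the carriage of the alignment stand by sliding its transport lock outwards to the end stop, then bring the lever jack in so that its saddle stands centred under the lift pad (the ring mark on the carriage arm). Pump the jack's handle: one full stroke down to lift the carriage and settle it, let the handle come all the way up again, then press it fully down a second time. Finish while holding the handle down with the fingers, so that the jack alone carries the raised carriage; leave the other things on the bench where they are.

Things in the scene. Friction and masses are not known exactly. Their poses are not given: they have to be found in the camera images.
- stand: Fixed alignment stand; origin on the table right below the lift pad, its +x points to the column, +y to the lock. All in mm in its frame: base plate x 60..200, y -80..160, 12 thick; aluminium column 50 x 60, 240 high, at x=127; lock shelf x -10..95, y 64..169, top z 118, on a post at x 75..95, y 90..150. The table in front of x=60 is free, also below arm and shelf.
- lift_pad (a point): Lift pad: steel disc of diameter 20 mm under the arm of the carriage; this point is the centre of its lower face, 86 mm above the table when the carriage is down. It rises with the carriage.
- lift_mark (a point): Centre of the ring mark (24 mm) on top of the carriage's dark arm, above the lift pad, 119 mm up when down. Stand's frame, mm: arm x -25..50, y -25..25, z 100..118; behind it the carriage block x 50..98, y -35..35, z 102..182, with a barrel of diameter 38, length 84 across it along y (axis x=74, z=201).
- carriage: The carriage (dark arm, block and barrel) that slides up the column, up to 30 mm above its rest; its origin coincides with the stand's when it is down. It weighs 0.55 kg, falls back when not carried and cannot rise more than about 2 mm while the lock is in.
- lock (a joint): Transport lock, slide in m: near 0 locked (tongue over the carriage's ear), 0.045 fully out at the end stop, unlocked. It grows as the knob moves along the stand's +y, away from the column; stays where it is left (friction about 1.5 N).
- lock_knob (a point): Centre of the top of the lock's black knob, an upright block 18 mm (stand's x) by 26 mm (stand's y) by 38 mm high on the slide plate; top 165 mm, foot 128 mm above the table. In the stand's frame it is at x=20, y=90 mm plus the joint value. Can be gripped across its 18 mm.
- jack: Loose grey lever jack, about 0.9 kg; origin on its underside on the saddle axis, the base plate runs along its -x. Base 66 mm wide, 10 mm thick, from x=-195 mm to a round nose at x=+33. Ram housing of diameter 44 mm at the origin, 55 mm high; behind it the handle, then the carrying fin.
- jack_fin (a point): Top centre of the jack's carrying fin, at x=-170 mm of the jack: upright plate 24 mm (jack's x) by 14 mm (jack's y), top 95 mm above the table, foot at 10 mm. Grip it across the 14 mm and drag: the jack slides flat on its base (do not lift it, its nose is heavy).
- saddle (a point): Centre of the top face of the jack's saddle, a steel disc of diameter 36 mm, on the jack's z axis; 74 mm above the table when down (12 mm below the lift pad), 102 mm with the handle fully down.
- handle (a joint): Jack handle angle, rad: 0 fully up (sprung), 0.5 fully down. It raises the saddle by 56 mm per rad: meets the pad at about 0.21, lifts it 16 mm at 0.5. Springs back up when let go; pressing takes 3 to 4 N, 8 to 9 N under the load.
- paddle (a point): Top centre of the handle's paddle end (35 long, 34 wide, 10 mm thick), to be pressed down. It turns about a level pivot at x=-40, z=60 mm of the jack; it lies 77.5 mm from the pivot towards -x, 5 mm above the handle's centre line, which rises 0.5 rad towards the paddle when up and is level when down. In the jack's frame: x=-106, z=101 mm up; x=-117.5, z=65 mm down.
- jar: Bystander: small amber glass jar, diameter 36 mm, 50 mm high, standing beside the stand; origin at the centre of its foot.
- cap: Bystander: aluminium ring of diameter 28 mm, 12 mm high, lying on the stand's base plate.
- mug: Bystander: white mug, diameter 76 mm, 90 mm high.
- dropper: Bystander: amber bottle, diameter 40 mm, 90 mm high.
- lensbox: Bystander: flat black box 70 x 90 x 30 mm.
- driver: Bystander: screwdriver 160 mm long lying on the table.
- lenstube: Bystander: black tube, diameter 31 mm, 60 mm high, standing.
Not all that is in view belongs to the job. Leave any green look-alike of the jack alone.

How it is judged:
By the outcome, as a careful person would: the job done as asked, in the order asked, and still so for the second after the job is handed in, while the arm keeps its last pose, push and grip.
It also fails if it takes over 72 s, if anything falls off the work surface, if the arm or the gripper's body presses on something with over 40 N, if the wrist force passes 120 N, or if a joint passes its speed limit or range.

## Working session

There is one attempt and no reset: what is moved stays moved. The work goes in short steps, Python scripts to look and compute and a shell command to move; the robot and the scene stay as the last step left them, time stands still between calls to the robot, and variables do not carry over. Pictures are saved under pics/ and viewed, at most 10 in all, crops included, and the job is handed in when it is done.

```bash
mkdir -p pics; cat > h.py <<'E'
import numpy as np, cv2
from bench import ctrl, optics
def save(name,fn):
    f=optics.grab_frame(name); cv2.imwrite('pics/'+fn,f['image'][:,:,::-1]); np.savez('pics/'+fn+'.npz',**{k:f[k] for k in f}); return f
def ray(fn,uv):
    f=np.load('pics/'+fn+'.npz'); p=cv2.undistortPoints(np.array([[uv]],float),f['mtx'],f['D'])[0,0]
    T=f['cam_to_world']; return T[:3,3],T[:3,:3]@np.array([p[0],p[1],1])
def atz(fn,uv,z):
    o,d=ray(fn,uv); return o+d*(z-o[2])/d[2]
def proj(fn,P):
    f=np.load('pics/'+fn+'.npz'); T=np.linalg.inv(f['cam_to_world']); P=np.atleast_2d(P)
    return cv2.projectPoints(P,cv2.Rodrigues(T[:3,:3])[0],T[:3,3],f['mtx'],f['D'])[0][:,0]
E
python3 - <<'E'
from h import *
print(ctrl.state())
for n in('top','scene'):
    f=save(n,n+'1.png'); print(f['cam_to_world'],f['mtx'])
E
```

```text
{'t': 0.0, 'qpos': array([-1.27270009,  0.60012609, -0.00256201,  1.60015772,  0.00181933,
        0.9428727 , -0.07979268]), 'joint_vel': array([-0.00031086,  0.00016725,  0.00074611, -0.00310972, -0.00098226,
        0.00137406,  0.00058071]), 'effort': array([ 1.33812650e-04, -7.65028954e+01,  1.49699271e+00, -2.52353007e+01,
       -5.24506636e-02,  1.70051842e-02,  1.29763280e-04]), 'tool_pos': array([0.26523895, 0.67420287, 0.21774906]), 'eef_rot': array([-5.85118639e-01, -3.08647528e+00,  2.44261056e-03]), 'ft_force': array([-0.13240657,  0.04084434, -0.22838899]), 'wrist_torque': array([-0.00851263,  0.01509756,  0.00896216]), 'grasp_force': 0.0, 'finger_gap': 1.002378702388906}
[[ 0.00626256 -0.9813642   0.19205488  0.22396633]
 [-0.99987503 -0.0089333  -0.01304337  0.0123017 ]
 [ 0.01451598 -0.1919492  -0.9812975   1.62523971]
 [ 0.          0.          0.          1.        ]] [[500.79402871   0.         329.9526738 ]
 [  0.         500.79402871 206.2944159 ]
 [  0.           0.           1.        ]]
[[ 0.68442279  0.47623079 -0.55205949  1.22734674]
 [ 0.7290786  -0.45031287  0.5154248  -0.66528946]
 [-0.00313834 -0.75526324 -0.65541406  0.95637483]
 [ 0.          0.          0.          1.        ]] [[454.1165118    0.         311.0793168 ]
 [  0.         454.1165118  205.70996084]
 [  0.           0.           1.        ]]
```

View pics/top1.png

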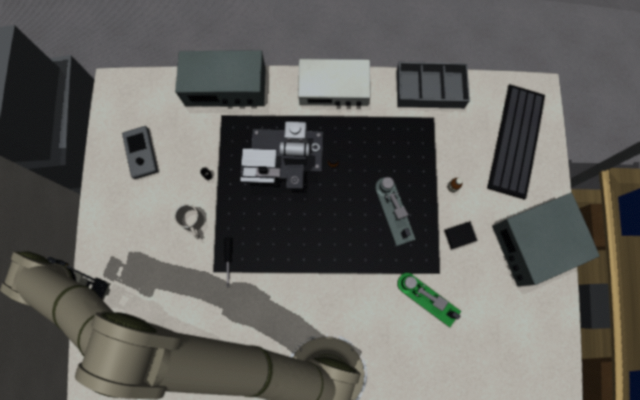

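View pics/scene1.png

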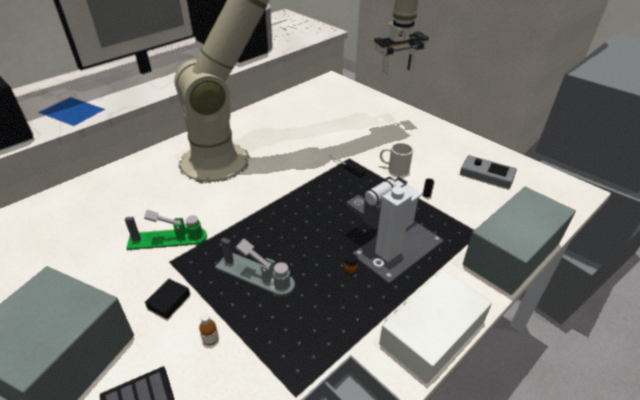

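The top view shows the stand around (290,150), with its ring-marked arm near (295,183) and the lock shelf at (258,165). There are two jack-like things: a grey one, saddle (386,183) to fin (405,233), and a green one at (410,283) to (453,320). The grey one fits the description, and green is the look-alike to leave alone. I'll confirm this in an enlarged crop.

```bash
python3 - <<'E'
from h import *
im=cv2.imread('pics/top1.png')
a=cv2.resize(im[115:215,235:335],None,fx=4,fy=4,interpolation=cv2.INTER_CUBIC)
b=cv2.resize(im[165:265,355:455],None,fx=4,fy=4,interpolation=cv2.INTER_CUBIC)
c=np.hstack([a,b]); c=np.clip(c.astype(float)*1.5,0,255).astype('uint8')
cv2.imwrite('pics/c1.png',c)
E
```

```text
(no output)
```

View pics/c1.png

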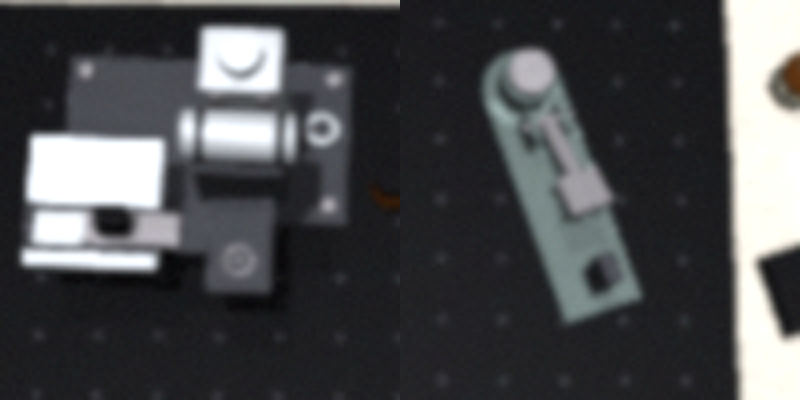

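The crop confirms the grey jack: saddle at (387,183), paddle near (400,213), fin near (405,232). Ring mark is at (294.6,179.6) and the black knob top at (262.6,169).

```bash
python3 - <<'E'
from h import *
T='top1.png'
c=lambda x,y,ox,oy:(ox+(x+.5)/4-.5,oy+(y+.5)/4-.5)
S=lambda x,y,z:atz(T,c(x,y,235,115),z)
J=lambda x,y,z:atz(T,c(x-400,y,355,165),z)
m=S(240,260,.119);k=S(113,218,.165)
print('mark',m,'knob',k)
A=S(70,57,.012);B=S(352,68,.012);C=S(347,225,.012)
print(A,B,C,'yaw',np.degrees(np.arctan2(*(-(A-B)[:1],(A-B)[1]))),np.degrees(np.arctan2((B-C)[1],(B-C)[0])))
s=J(531,74,.074);t=(J(565,324,.01)+J(641,298,.01))/2;f=J(607,264,.095);p=J(580,190,.101)
print('saddle',s,'tail',t,'fin',f,'pad',p)
for q in(t,f):
  d=s-q;print(np.hypot(*d[:2]),np.degrees(np.arctan2(d[1],d[0])))
# predicted overlay
def fr(o,a):return lambda x,y,z:[o[0]+np.cos(a)*x-np.sin(a)*y,o[1]+np.sin(a)*x+np.cos(a)*y,z]
a=np.radians(-2);F=fr(m,a)
for q in([20,90,165],[60,-80,12],[200,-80,12],[200,160,12],[127,0,240]):
  P=F(q[0]/1e3,q[1]/1e3,q[2]/1e3);u=proj(T,P)[0];print(q,np.round(P,4),np.round(((u-[235,115])+.5)*4-.5))
E
```

```text
mark [0.60194167 0.10224955 0.119     ] knob [0.62228779 0.19619279 0.165     ]
[0.80570709 0.25737571 0.012     ] [0.79758129 0.01733542 0.012     ] [0.65964429 0.02018247 0.012     ] yaw [-1.93882738] -1.182429170251201
saddle [ 0.60474524 -0.19151099  0.074     ] tail [ 0.42243353 -0.25603668  0.01      ] fin [ 0.44868057 -0.2457023   0.095     ] pad [ 0.50577901 -0.22477559  0.101     ]
0.19339369830341882 19.49042933740154
0.16520556730246713 19.148856360882718
[20, 90, 165] [0.6251 0.1915 0.165 ] [119. 214.]
[60, -80, 12] [0.6591 0.0202 0.012 ] [347. 226.]
[200, -80, 12] [0.799  0.0153 0.012 ] [354.  66.]
[200, 160, 12] [0.8074 0.2552 0.012 ] [73. 55.]
[127, 0, 240] [0.7289 0.0978 0.24  ] [241.  51.]
```

```bash
python3 - <<'E'
from h import *
from scipy.spatial.transform import Rotation as R
s=ctrl.state();r=R.from_rotvec(s['eef_rot']);M=r.as_matrix();print(M.round(3))
y=M[:,1];a=np.degrees(np.arctan2(y[1],y[0]));print('tool y heading',a)
w=lambda d:(d+90)%180-90
print('turn to knob (x heading -2)',np.radians(w(-2-a)),'to fin(109.5)',np.radians(w(109.5-a)))
print('dxyz to knob cm',(np.array([.624,.194,.142])-s['tool_pos'])*100)
for u in((332,162),(330.5,164)): print('jar',atz('top1.png',u,.03))
f=ctrl.tcp_to_grasp; print(f)
E
```

```text
[[-0.931  0.366 -0.   ]
 [ 0.366  0.931 -0.001]
 [-0.    -0.001 -1.   ]]
tool y heading 68.5300049857357
turn to knob (x heading -2) -1.2309808084491043 to fin(109.5) 0.7150613075245732
dxyz to knob cm [ 35.87397491 -48.02864551  -7.58484958]
jar [ 0.68551521 -0.01473908  0.03      ]
jar [ 0.67859479 -0.00981893  0.03      ]
0.0188
```

```bash
python3 -m crank '[[3.5,-4.5,3,0,0,-0.12,4.5],[6,-8,6,0,0,-0.24,4.5],[9,-12,8,0,0,-0.36,4.5],[11,-15,8,0,0,-0.48,4.5],[13.5,-18,8,0,0,-0.6,4.5],[16,-21,8,0,0,-0.72,4.5],[18,-24,8,0,0,-0.84,4.5],[20,-27,8,0,0,-0.96,4.5],[22,-30,8,0,0,-1.08,4.5],[24,-33,8,0,0,-1.2,4.5]]'; python3 -m crank '[[3,-4,0,0,0,-0.03,4.5],[6,-8,0,0,0,-0.03,4.5],[9,-11.5,0,0,0,-0.03,4.5],[11.9,-15,0,0,0,-0.03,4.5],[11.9,-15,-3,0,0,-0.03,4.5],[11.9,-15,-6,0,0,-0.03,4.5],[11.9,-15,-6,0,0,-0.03,4.5]]'; python3 -c "
from h import *
f=save('wrist','w1.png');s=ctrl.state();print(s['tool_pos'],s['eef_rot'],s['t'],f['mount'].round(3),f['mtx'])"
```

```text
t: 0.93
tool_pos: [0.5011, 0.3502, 0.2986]
eef_rot: [-2.232, -2.21, 0.0]
ft_force: [0.6, 0.3, -0.2]
finger_gap: 0.486
grasp_force: 0.0
t: 1.52
tool_pos: [0.6175, 0.1994, 0.2334]
eef_rot: [-2.261, -2.178, 0.012]
ft_force: [-1.3, 0.3, -1.3]
finger_gap: 0.488
grasp_force: 0.0
[0.61777615 0.20128046 0.23590825] [-2.25832266 -2.18042883  0.00887256] 1.5667 [[-0.    -0.965 -0.262  0.074]
 [ 1.    -0.     0.001 -0.   ]
 [-0.001 -0.262  0.965 -0.164]
 [ 0.     0.     0.     1.   ]] [[280.71504633   0.         317.71334052]
 [  0.         280.71504633 203.38426137]
 [  0.           0.           1.        ]]
```

View pics/w1.png

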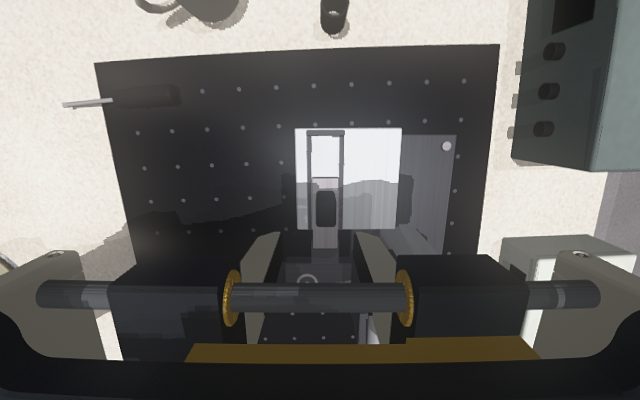

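The wrist view (up = +y) shows the black knob at about (326,208), with the slide's slot continuing above it. The ring mark is partly visible at (306,280).

```bash
cat >> h.py <<'E'
from scipy.spatial.transform import Rotation as R
def wfix(fn,pos,rot):
    f=dict(np.load('pics/'+fn+'.npz')); T=np.eye(4);T[:3,:3]=R.from_rotvec(rot).as_matrix();T[:3,3]=pos
    f['cam_to_world']=T@f['mount']; np.savez('pics/'+fn+'.npz',**f)
E
python3 - <<'E'
from h import *
wfix('w1.png',[0.61778,0.20128,0.23591],[-2.25832266,-2.18042883,0.00887256])
for n,uv,z in(('knob c',(326,208),.165),('kTL',(317,191),.165),('kTR',(335,191),.165),('mark',(306,280),.119),('plate corner',(455,136),.012)): print(n,atz('w1.png',uv,z))
im=cv2.imread('pics/w1.png'); c=im[110:300,250:420]; cv2.imwrite('pics/c2.png',cv2.resize(c,None,fx=3,fy=3,interpolation=cv2.INTER_CUBIC))
E
```

```text
knob c [0.62478062 0.20704764 0.165     ]
kTL [0.6174797  0.22249426 0.165     ]
kTR [0.63291318 0.22196962 0.165     ]
mark [0.6007183  0.10994396 0.119     ]
plate corner [0.80513772 0.25812224 0.012     ]
```

View pics/c2.png

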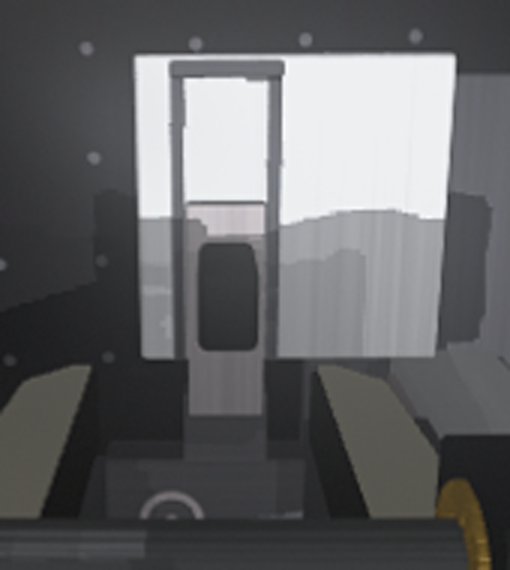

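```bash
python3 -m crank '[[0,0.6,-3,0,0,0,4.5],[0,0.6,-6,0,0,0,4.5],[0,0.6,-7,0,0,0,4.5],[0,0.6,-7,0,0,0,4.5]]';python3 -m crank '[[0,0,-1,0,0,0,4.5],[0,0,-2.4,0,0,0,4.5],[0,0,-2.4,0,0,0,4.5],[0,0,-2.4,0,0,0,0],[0,0,-2.4,0,0,0,0],[0,0,-2.4,0,0,0,0],[0,0,-2.4,0,0,0,0],[0,0,-2.4,0,0,0,0],[0,0,-2.4,0,0,0,0],[0,0,-2.4,0,0,0,0]]'
```

```text
t: 1.9
tool_pos: [0.618, 0.2092, 0.1675]
eef_rot: [-2.255, -2.184, 0.005]
ft_force: [-0.1, 0.7, -0.2]
finger_gap: 0.487
grasp_force: 0.0
t: 2.73
tool_pos: [0.6241, 0.208, 0.146]
eef_rot: [2.256, 2.178, 0.011]
ft_force: [12.7, -0.7, -5.9]
finger_gap: 0.19
grasp_force: 30.0
```

```bash
python3 -m crank '[[0.5,0,0,0,0,0,0],[0.5,0.5,0,0,0,0,0],[0.5,1,0,0,0,0,0],[0.5,1.5,0,0,0,0,0],[0.6,2,0,0,0,0,0],[0.6,2.4,0,0,0,0,0],[0.6,2.7,0,0,0,0,0],[0.6,2.7,0,0,0,0,0]]'; python3 -m crank '[[0,0.3,0,0,0,0,0],[0,0.6,0,0,0,0,0],[0,0.6,0,0,0,0,0]]'
```

```text
t: 3.4
tool_pos: [0.6256, 0.2361, 0.1457]
eef_rot: [-2.258, -2.184, -0.002]
ft_force: [-2.3, 0.6, 8.8]
finger_gap: 0.191
grasp_force: 30.0
t: 3.65
tool_pos: [0.6257, 0.2418, 0.1457]
eef_rot: [-2.258, -2.184, -0.002]
ft_force: [-2.2, 0.6, 8.1]
finger_gap: 0.19
grasp_force: 30.0
```

```bash
for i in 1; do python3 -m crank '[[0,0.2,0,0,0,0,0],[0,0.4,0,0,0,0,0],[0,0.4,0,0,0,0,0]]'; python3 -m crank '[[0,0.2,0,0,0,0,0],[0,0.4,0,0,0,0,0],[0,0.4,0,0,0,0,0]]';  done
```

```text
t: 3.9
tool_pos: [0.6258, 0.2455, 0.1457]
eef_rot: [2.259, 2.183, 0.002]
ft_force: [-1.6, -0.7, 6.0]
finger_gap: 0.19
grasp_force: 30.0
t: 4.15
tool_pos: [0.6259, 0.2468, 0.1456]
eef_rot: [2.259, 2.181, -0.002]
ft_force: [-1.3, -5.6, 8.0]
finger_gap: 0.193
grasp_force: 30.0
```

```bash
python3 -m crank '[[0,0.15,0,0,0,0,0],[0,0.3,0,0,0,0,0],[0,0.3,0,0,0,0,0],[0,0.3,0,0,0,0,0]]'; python3 -m crank '[[0,0,0,0,0,0,4],[0,0,0,0,0,0,4],[0,0,0,0,0,0,4],[0,0,0,0,0,0,4],[0,0,4,0,0,0,4],[0,0,8,0,0,0,4],[0,0,12,0,0,0,4],[0,0,13,0,0,0,4]]'; python3 -c "
from h import *
f=save('scene','s2.png');save('top','t2.png')
im=cv2.imread('pics/s2.png');print(ctrl.state()['tool_pos'])
a=cv2.resize(im[150:290,320:480],(640,560),interpolation=cv2.INTER_CUBIC);cv2.imwrite('pics/c3.png',a)"
```

```text
t: 4.48
tool_pos: [0.6259, 0.2471, 0.1455]
eef_rot: [2.26, 2.178, -0.006]
ft_force: [-2.8, -12.7, 8.4]
finger_gap: 0.191
grasp_force: 30.0
t: 5.15
tool_pos: [0.6278, 0.2529, 0.281]
eef_rot: [2.257, 2.182, 0.012]
ft_force: [1.0, -0.1, 0.3]
finger_gap: 0.431
grasp_force: 0.0
[0.62661887 0.25290626 0.27758554]
```

View pics/c3.png

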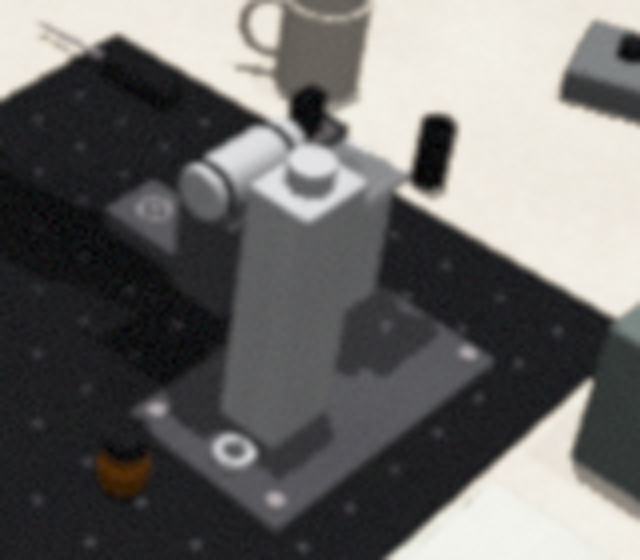

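```bash
python3 - <<'E'
from h import *
def tri(fa,ua,fb,ub):
    o1,d1=ray(fa,ua);o2,d2=ray(fb,ub);s=np.linalg.lstsq(np.c_[d1,-d2],o2-o1,rcond=None)[0]
    a,b=o1+d1*s[0],o2+d2*s[1];return (a+b)/2,np.linalg.norm(a-b)
print('mark scene',atz('s2.png',(358.1,201.6),.119),tri('top1.png',(294.6,179.6),'s2.png',(358.1,201.6)))
print('jar',atz('s2.png',(320+31,150+121),.0),atz('s2.png',(320+31,150+117),.01))
im=cv2.imread('pics/s2.png');a=im[215:315,195:315];a=np.clip(a*1.5,0,255);cv2.imwrite('pics/c4.png',cv2.resize(a,None,fx=6,fy=6,interpolation=cv2.INTER_CUBIC))
E
```

```text
mark scene [0.6008179  0.10249469 0.119     ] (array([0.60159191, 0.1020364 , 0.11982622]), np.float64(0.0006433295916713382))
jar [ 0.69738454 -0.02108516  0.        ] [ 0.69309464 -0.01727664  0.01      ][ WARN:0@0.763] global loadsave.cpp:1063 imwrite_ Unsupported depth image for selected encoder is fallbacked to CV_8U.
```

View pics/c4.png

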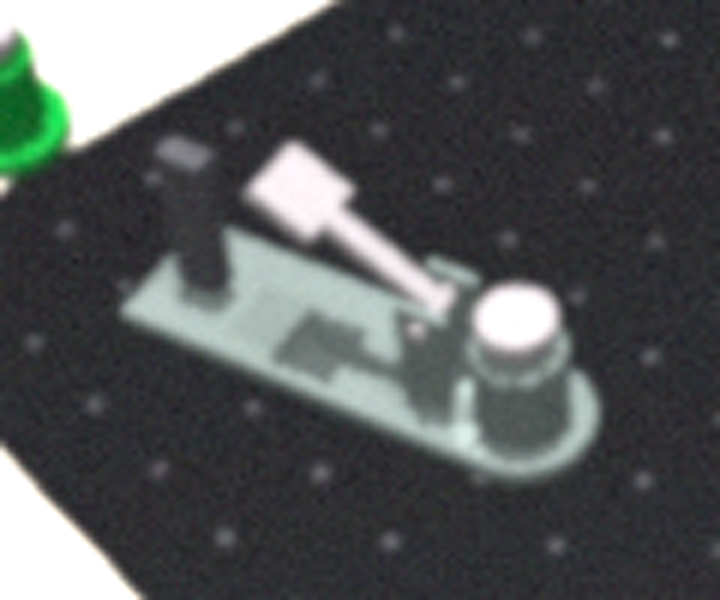

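```bash
python3 -m crank '[[-1.5,-4,0,0,0,-0.12,5],[-3,-8,0,0,0,-0.24,5],[-4.5,-12,0,0,0,-0.36,5],[-6,-16,0,0,0,-0.48,5],[-7.5,-20,0,0,0,-0.6,5],[-9,-24,0,0,0,-0.72,5],[-10.5,-28,0,0,0,-0.84,5],[-12,-32,0,0,0,-0.96,5],[-13.5,-36,0,0,0,-1.08,5],[-15,-40,0,0,0,-1.2,5]]'; python3 -m crank '[[-1,-4,0,0,0,0,5],[-2,-8,0,0,0,0,5],[-2.5,-10,0,0,0,0,5],[-2.5,-10,-4,0,0,0,5],[-2.5,-10,-8,0,0,0,5],[-2.5,-10,-11,0,0,0,5],[-2.5,-10,-11,0,0,0,5],[-2.5,-10,-11,0,0,0,5],[-2.5,-10,-11,0,0,0,5]]';  python3 -c "
from h import *
s=ctrl.state();f=save('wrist','w2.png');wfix('w2.png',s['tool_pos'],s['eef_rot']);print(s['tool_pos'],s['eef_rot'],s['qpos'])"
```

```text
t: 6.08
tool_pos: [0.4774, -0.139, 0.2734]
eef_rot: [-3.098, -0.519, 0.003]
ft_force: [1.4, -0.6, -0.2]
finger_gap: 0.538
grasp_force: 0.0
t: 6.83
tool_pos: [0.4542, -0.2384, 0.1652]
eef_rot: [3.097, 0.526, -0.001]
ft_force: [0.9, 0.2, 0.1]
finger_gap: 0.541
grasp_force: 0.0
[ 0.45422417 -0.23842033  0.16523183] [ 3.09685000e+00  5.25963635e-01 -7.84776321e-04] [-0.07388225  0.4940673   0.64103148  2.15987897 -0.49753189  0.63472434
 -0.31468434]
```

View pics/w2.png

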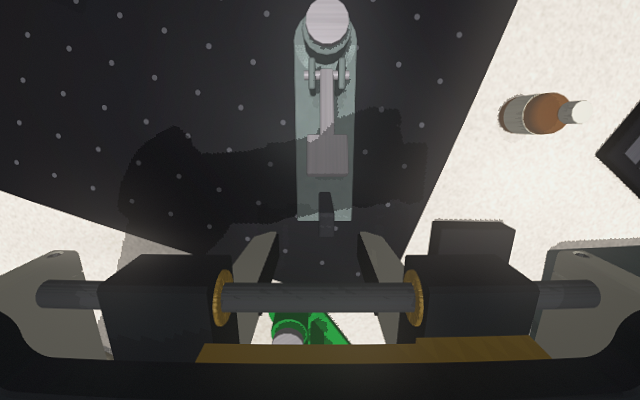

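The wrist view shows the grey jack upright between the fingers: saddle (328,20), fin top (327,229). In the scene crop the fin top is at (225.4,240.1) and the saddle at (280.6,267.4).

```bash
python3 - <<'E'
from h import *
f1=atz('s2.png',(225.4,240.1),.095);f2=atz('w2.png',(327,229),.095)
s1=atz('s2.png',(280.6,267.4),.074);s2=atz('w2.png',(328,20),.074)
print('fin',f1,f2,'sad',s1,s2)
print(np.linalg.norm((s1-f1)[:2]),np.degrees(np.arctan2(*(s1-f1)[[1,0]])),np.linalg.norm((s2-f2)[:2]),np.degrees(np.arctan2(*(s2-f2)[[1,0]])))
y=R.from_rotvec(ctrl.state()['eef_rot']).as_matrix()[:,1];print('tool y',np.degrees(np.arctan2(y[1],y[0])))
E
```

```text
fin [ 0.44692969 -0.24924603  0.095     ] [ 0.44305601 -0.24940654  0.095     ] sad [ 0.60633651 -0.19326975  0.074     ] [ 0.60594475 -0.19260093  0.074     ]
0.16894933520924132 19.34890815489354 0.17250977095952377 19.22564201251917
tool y -70.702070322136
```

```bash
python3 -m crank '[[-0.9,-1.1,0,0,0,0,5],[-0.9,-1.1,-2,0,0,0,5],[-0.9,-1.1,-5,0,0,0,5],[-0.9,-1.1,-8,0,0,0,5],[-0.9,-1.1,-10.5,0,0,0,5],[-0.9,-1.1,-12.3,0,0,0,5],[-0.9,-1.1,-12.3,0,0,0,5]]';  python3 -m crank '[[0,0,0,0,0,0,0],[0,0,0,0,0,0,0],[0,0,0,0,0,0,0],[0,0,0,0,0,0,0],[0,0,0,0,0,0,0],[0,0,0,0,0,0,0],[0,0,0,0,0,0,0],[0,0,0,0,0,0,0]]'
```

```text
t: 7.47
tool_pos: [0.4454, -0.2488, 0.0406]
eef_rot: [-3.096, -0.527, 0.001]
ft_force: [0.4, -0.9, 0.3]
finger_gap: 0.536
grasp_force: 0.0
t: 8.13
tool_pos: [0.4456, -0.2491, 0.0422]
eef_rot: [3.097, 0.526, 0.002]
ft_force: [-0.8, 0.7, 9.4]
finger_gap: 0.147
grasp_force: 30.0
```

```bash
python3 -m crank '[[0,0.3,0,0,0,0,0],[0,1,0,0,0,0,0],[-0.1,2,0,0,0,0,0],[-0.1,3.2,0,0,0,0,0],[-0.1,4.5,0,0,0,0,0],[-0.1,5.8,0,0,0,0,0],[-0.2,7.1,0,0,0,0,0],[-0.2,8.4,0,0,0,0,0],[-0.2,9.5,0,0,0,0,0],[-0.2,10,0,0,0,0,0]]';  python3 -m crank '[[0,0.3,0,0,0,0,0],[0,1,0,0,0,0,0],[0,2,0,0,0,0,0],[0,3.2,0,0,0,0,0],[0,4.5,0,0,0,0,0],[-0.1,5.8,0,0,0,0,0],[-0.1,7.1,0,0,0,0,0],[-0.1,8.4,0,0,0,0,0],[-0.1,9.5,0,0,0,0,0],[-0.1,10,0,0,0,0,0]]'
```

```text
t: 8.97
tool_pos: [0.4443, -0.1506, 0.0424]
eef_rot: [3.094, 0.522, 0.004]
ft_force: [0.8, -8.4, 5.5]
finger_gap: 0.147
grasp_force: 30.1
t: 9.8
tool_pos: [0.4434, -0.0506, 0.0423]
eef_rot: [3.094, 0.521, 0.005]
ft_force: [-1.4, -11.1, 10.2]
finger_gap: 0.15
grasp_force: 30.1
```

```bash
python3 -m crank '[[0,0.3,0,0,0,0,0],[0,1,0,0,0,0,0],[0,2,0,0,0,0,0],[0,3.2,0,0,0,0,0],[0,4.4,0,0,0,0,0],[-0.1,5.6,0,0,0,0,0],[-0.1,6.8,0,0,0,0,0],[-0.1,7.5,0,0,0,0,0],[-0.1,8,0,0,0,0,0],[-0.1,8,0,0,0,0,0]]'; python3 -c "
from h import *
s=ctrl.state();print(s['tool_pos'],s['eef_rot'],s['ft_force']);
f=save('wrist','w3.png');wfix('w3.png',s['tool_pos'],s['eef_rot']);save('top','t3.png');save('scene','s3.png')
w=cv2.imread('pics/w3.png')[:270,190:460]; t=cv2.imread('pics/t3.png')[150:250,255:355]; s=cv2.imread('pics/s3.png')[170:270,290:390]
r=lambda a:cv2.resize(a,(400,400),interpolation=cv2.INTER_CUBIC)
cv2.imwrite('pics/c5.png',np.clip(np.hstack([r(t),r(s)])*1.6,0,255).astype('uint8'));"
```

```text
t: 10.63
tool_pos: [0.4423, 0.0297, 0.0423]
eef_rot: [3.095, 0.521, 0.004]
ft_force: [1.5, -5.2, 9.1]
finger_gap: 0.151
grasp_force: 30.2
[0.4422879  0.02967874 0.04225899] [3.09515602 0.52143398 0.00419696] [ 1.45895442 -5.19935546  9.06304016]
```

View pics/c5.png

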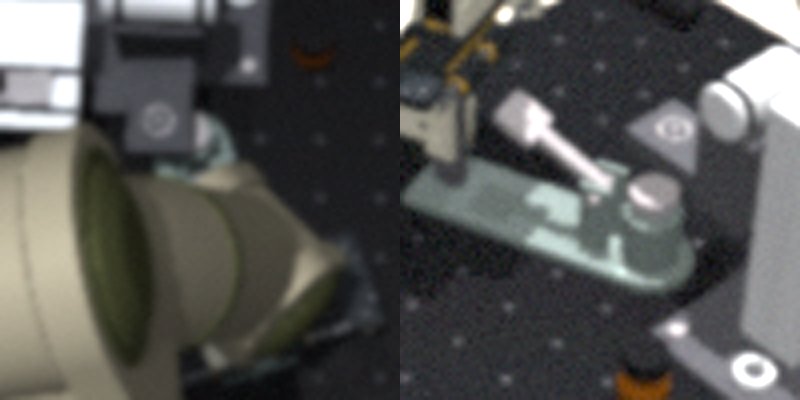

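The scene crop shows the saddle at (353.4,217.9) next to the carriage arm, whose ring is at crop (676,128). The jar is clear.

```bash
python3 - <<'E'
from h import *
print('saddle',atz('s3.png',(290+64-.5,170+48.4-.5),.074),'ring',atz('s3.png',(290+(276.5)/4-.5,170+128.5/4-.5),.119))
w=cv2.imread('pics/w3.png')[:300,180:470];cv2.imwrite('pics/c6.png',np.clip(cv2.resize(w,None,fx=2,fy=2)*1.5,0,255).astype('uint8'))
E
```

```text
saddle [0.6068529 0.0806209 0.074    ] ring [0.60191585 0.1034962  0.119     ]
```

View pics/c6.png

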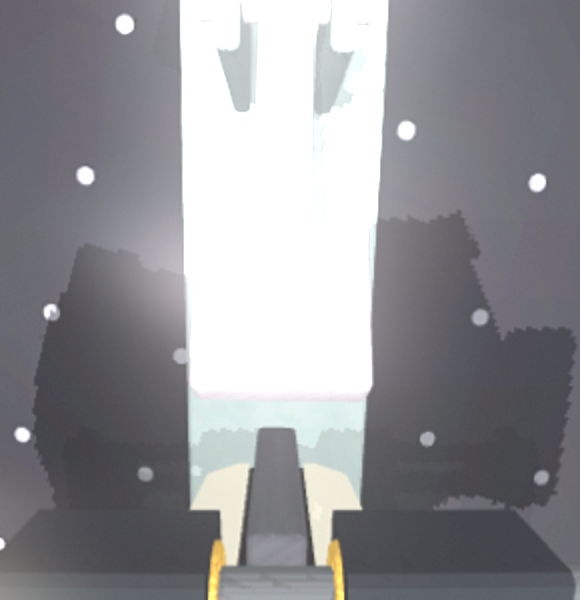

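```bash
python3 - <<'E'
from h import *
g=lambda x,y:(180+(x+.5)/2-.5,(y+.5)/2-.5)
L=[atz('w3.png',g(*p),.01) for p in((181,20),(189,450))];Rr=[atz('w3.png',g(*p),.01) for p in((386,20),(365,450))]
for E in(L,Rr):
  d=E[0]-E[1];print(np.degrees(np.arctan2(d[1],d[0])))
c=(L[0]+Rr[0])/2-(L[1]+Rr[1])/2;print('centre',np.degrees(np.arctan2(c[1],c[0])),np.linalg.norm((L[0]-Rr[0])[:2]),np.linalg.norm((L[1]-Rr[1])[:2]))
p=(L[1]+Rr[1])/2;print(p)
# saddle axis on centreline at distance from fin
y=R.from_rotvec(ctrl.state()['eef_rot']).as_matrix()[:,1];print('tool y',np.degrees(np.arctan2(y[1],y[0])))
E
```

```text
18.05922524999352
18.58944198077712
centre 18.324532094945774 0.06396299272844548 0.06526920533647501
[0.44507409 0.03180035 0.01      ]
tool y -70.8769800968044
```

```bash
python3 -m crank '[[-0.1,0.3,0,0,0,0,0],[-0.2,0.7,0,0,0,0,0],[-0.3,1.1,0,0,0,0,0],[-0.4,1.5,0,0,0,0,0],[-0.45,1.9,0,0,0,0,0],[-0.45,2.1,0,0,0,0,0],[-0.45,2.1,0,0,0,0,0],[-0.45,2.1,0,0,0,0,0]]'; python3 -c "
from h import *
s=ctrl.state();print(s['tool_pos'],s['ft_force'],s['finger_gap'])
f=save('wrist','w4.png');wfix('w4.png',s['tool_pos'],s['eef_rot']);save('scene','s4.png')
s=cv2.imread('pics/s4.png')[170:270,290:390];w=cv2.imread('pics/w4.png')[:300,180:470]
cv2.imwrite('pics/c7.png',np.clip(cv2.resize(s,None,fx=6,fy=6,interpolation=cv2.INTER_CUBIC)*1.8,0,255).astype('uint8'));"
```

```text
t: 11.45
tool_pos: [0.4379, 0.0496, 0.0423]
eef_rot: [3.095, 0.52, 0.005]
ft_force: [1.3, -7.9, 9.4]
finger_gap: 0.15
grasp_force: 30.3
[0.43793035 0.04963677 0.04227684] [ 1.32081575 -7.93511689  9.41442388] 0.1503345098189018
```

View pics/c7.png

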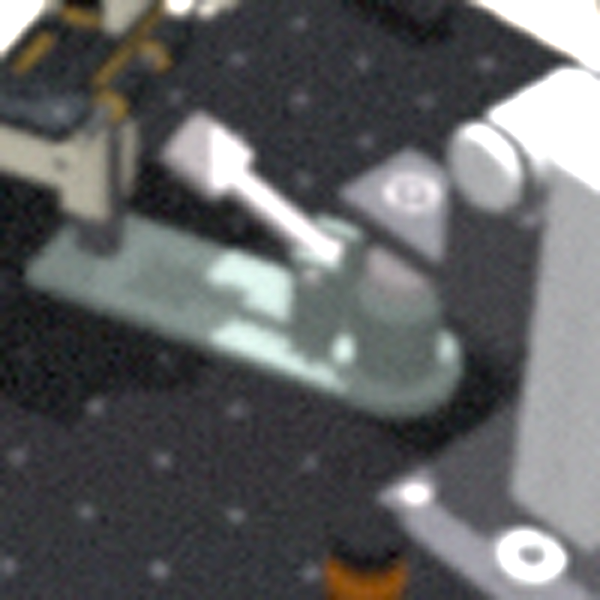

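The crop shows the saddle now largely under the arm. The lower edge of its nose is at crop (400,415) and its right edge at (463,360). I have used up my picture allowance (c7 was one too many), so the rest is numeric checks only.

```bash
python3 - <<'E'
from h import *
from scipy.optimize import least_squares
a=cv2.imread('pics/s3.png',0);b=cv2.imread('pics/s4.png',0)
c=lambda u:(u-[290,170]+.5)*6-.5
# predicted nose extremes and handle for origin guess; nose = circle r33 at z .01 and 0
t=np.linspace(0,2*np.pi,181)
def nose(o,z): return c(proj('s4.png',np.c_[o[0]+.033*np.cos(t),o[1]+.033*np.sin(t),0*t+z]))
for o in([.6015,.1025],[.6065,.1025],[.6015,.0975]):
  n=np.vstack([nose(o,.01),nose(o,0.)]);print(o,'right',n[n[:,0].argmax()].round(),'bottom',n[n[:,1].argmax()].round())
# match housing/nose patch s3->s4
for (x0,x1,y0,y1) in((336,365,222,244),(345,365,225,244),(310,335,190,212)):
  T=a[y0:y1,x0:x1];r=cv2.matchTemplate(b[y0-15:y1+15,x0-15:x1+15],T,cv2.TM_CCOEFF_NORMED);_,m,_,p=cv2.minMaxLoc(r)
  v=r[:,p[0]];h=r[p[1]];sub=lambda q,i:.5*(q[i-1]-q[i+1])/(q[i-1]-2*q[i]+q[i+1])
  print(m,p[0]-15+sub(h,p[0]),p[1]-15+sub(v,p[1]))
print('expected shift',proj('s4.png',[.6015,.1025,.02])-proj('s4.png',[.606,.0815,.02]))
E
```

```text
[0.6015, 0.1025] right [464. 363.] bottom [401. 420.]
[0.6065, 0.1025] right [472. 368.] bottom [408. 425.]
[0.6015, 0.0975] right [458. 367.] bottom [394. 425.]
0.8439550995826721 3.3975303 -4.1247025
0.7517374157905579 3.6177416 -4.265276
0.9812191128730774 3.525419 -3.5340915
expected shift [[ 3.69427689 -4.1376019 ]]
```

Projection agrees: the jack is centred to about 2 mm. Release the fin, rise, and move above the paddle with the fingers shut.

```bash
python3 -m crank '[[0,-0.05,0,0,0,0,3],[0,-0.05,0,0,0,0,3],[0,-0.05,0,0,0,0,3],[0,-0.05,0,0,0,0,3],[0,-0.05,2,0,0,0,3],[0,-0.05,5,0,0,0,3],[0,-0.05,8,0,0,0,3],[0,-0.05,11,0,0,0,3],[0,-0.05,12,0,0,0,3],[0,-0.05,12,0,0,0,3]]'; python3 -c "
from h import *
save('scene','s5.png');a=cv2.imread('pics/s4.png',0);b=cv2.imread('pics/s5.png',0)
for (x0,x1,y0,y1) in((340,369,218,240),(314,335,188,208)):
  T=a[y0:y1,x0:x1];r=cv2.matchTemplate(b[y0-9:y1+9,x0-9:x1+9],T,cv2.TM_CCOEFF_NORMED);_,m,_,p=cv2.minMaxLoc(r);print(m,p[0]-9,p[1]-9, r[p[1],p[0]-1:p[0]+2],r[p[1]-1:p[1]+2,p[0]])"
python3 -m crank '[[2,0.6,0,0,0,0,0],[4,1.2,0,0,0,0,0],[5.9,1.9,0,0,0,0,0],[5.9,1.9,0,0,0,0,0],[5.9,1.9,0,0,0,0,0],[5.9,1.9,0,0,0,0,0],[5.9,1.9,0,0,0,0,0]]'
```

```text
t: 12.38
tool_pos: [0.4376, 0.0521, 0.1634]
eef_rot: [-3.096, -0.529, -0.005]
ft_force: [-0.5, -0.4, -0.6]
finger_gap: 0.322
grasp_force: 0.0
0.986775815486908 0 0 [0.9184593 0.9867758 0.9225855] [0.8991554 0.9867758 0.9351502]
0.9819126725196838 0 0 [0.9415893 0.9819127 0.9333146] [0.9337521  0.9819127  0.91357577]
t: 13.02
tool_pos: [0.4943, 0.0699, 0.1609]
eef_rot: [-3.097, -0.525, 0.003]
ft_force: [0.9, 0.4, -0.4]
finger_gap: 0.006
grasp_force: 0.0
```

```bash
python3 -m crank '[[0,-0.1,-2,0,0,0,0],[0,-0.2,-4,0,0,0,0],[0,-0.2,-5.2,0,0,0,0],[0,-0.2,-5.2,0,0,0,0]]'; python3 -m crank '[[0,0,-0.5,0,0,0,0],[0,0,-1,0,0,0,0],[-0.1,0,-1.5,0,0,0,0],[-0.2,-0.1,-2,0,0,0,0],[-0.3,-0.1,-2.2,0,0,0,0],[-0.3,-0.1,-2.2,0,0,0,0]]'
```

```text
t: 13.35
tool_pos: [0.4944, 0.068, 0.108]
eef_rot: [3.097, 0.525, -0.004]
ft_force: [1.8, 1.3, 1.2]
finger_gap: 0.007
grasp_force: 1.2
t: 13.85
tool_pos: [0.4926, 0.0674, 0.0875]
eef_rot: [-3.097, -0.526, -0.0]
ft_force: [-0.3, 0.5, 6.9]
finger_gap: 0.004
grasp_force: 3.6
```

```bash
python3 -m crank '[[0,0,-0.3,0,0,0,0],[0,0,-0.6,0,0,0,0],[-0.1,0,-0.9,0,0,0,0],[-0.1,0,-1.2,0,0,0,0],[-0.1,0,-1.5,0,0,0,0],[-0.2,-0.1,-1.8,0,0,0,0],[-0.2,-0.1,-2,0,0,0,0],[-0.2,-0.1,-2.2,0,0,0,0],[-0.2,-0.1,-2.2,0,0,0,0]]'; python3 -m crank '[[0,0,-0.1,0,0,0,0],[0,0,-0.2,0,0,0,0],[0,0,-0.2,0,0,0,0],[0,0,-0.2,0,0,0,0]]'
```

```text
t: 14.6
tool_pos: [0.4894, 0.0664, 0.0655]
eef_rot: [-3.096, -0.526, 0.003]
ft_force: [-4.4, -0.2, 9.7]
finger_gap: 0.003
grasp_force: 4.6
t: 14.93
tool_pos: [0.4894, 0.0664, 0.0647]
eef_rot: [-3.095, -0.525, 0.001]
ft_force: [-7.4, -0.8, 28.0]
finger_gap: 0.006
grasp_force: 13.9
```

```bash
cat > chk.py <<'E'
import sys
from h import *
fn=sys.argv[1];save('scene',fn);a=cv2.imread('pics/s5.png',0);b=cv2.imread('pics/'+fn,0)
def m(x0,x1,y0,y1,n):
  T=a[y0:y1,x0:x1];r=cv2.matchTemplate(b[y0-14:y1+14,x0-14:x1+14],T,cv2.TM_CCOEFF_NORMED);_,s,_,p=cv2.minMaxLoc(r);print(n,round(s,3),p[0]-14,p[1]-14)
m(350,368,194,210,'ring');m(345,369,225,242,'nose');m(364,380,188,205,'barrel end')
print('expect ring',proj(fn,[.6015,.1025,.135])-proj(fn,[.6015,.1025,.119]),ctrl.state()['ft_force'])
E
python3 -m crank '[[0,0,0,0,0,0,0],[0,0,0,0,0,0,0],[0,0,0,0,0,0,0],[0,0,0,0,0,0,0],[0,0,0,0,0,0,0],[0,0,0,0,0,0,0],[0,0,0,0,0,0,0],[0,0,0,0,0,0,0]]'; python3 chk.py s6.png
```

```text
t: 15.6
tool_pos: [0.4894, 0.0664, 0.0647]
eef_rot: [-3.095, -0.525, 0.001]
ft_force: [-8.2, 0.7, 26.8]
finger_gap: 0.005
grasp_force: 13.8
ring 0.959 0 -4
nose 0.981 0 0
barrel end 0.985 1 -5
expect ring [[ 0.36934017 -4.32222422]] [-7.66296511 -0.28215097 27.18348395]
```

The carriage is up by about 16 mm and the jack hasn't shifted. Next is the full return, then the second press.

```bash
python3 -m crank '[[0,0,0.5,0,0,0,0],[0,0,0.9,0,0,0,0],[0.1,0,1.3,0,0,0,0],[0.1,0,1.7,0,0,0,0],[0.2,0,2.1,0,0,0,0],[0.3,0.1,2.6,0,0,0,0],[0.4,0.1,3.3,0,0,0,0],[0.5,0.1,4.2,0,0,0,0],[0.5,0.2,5.5,0,0,0,0],[0.5,0.2,5.5,0,0,0,0]]'; python3 -m crank '[[0,0,0,0,0,0,0],[0,0,0,0,0,0,0],[0,0,0,0,0,0,0],[0,0,0,0,0,0,0],[0,0,0,0,0,0,0],[0,0,0,0,0,0,0]]'; python3 chk.py s7.png
```

```text
t: 16.48
tool_pos: [0.496, 0.0683, 0.1202]
eef_rot: [-3.097, -0.526, -0.002]
ft_force: [-0.1, 0.4, -0.4]
finger_gap: 0.005
grasp_force: 0.0
t: 16.98
tool_pos: [0.4955, 0.0683, 0.1183]
eef_rot: [3.097, 0.526, -0.001]
ft_force: [0.3, -0.9, -0.1]
finger_gap: 0.006
grasp_force: 0.0
ring 0.997 0 0
nose 0.991 0 0
barrel end 0.999 0 0
expect ring [[ 0.36934017 -4.32222422]] [-0.46596197 -0.20380483 -0.52417459]
```

Everything is back down and the handle is free. Second stroke:

```bash
python3 -m crank '[[0,0,-0.6,0,0,0,0],[0,0,-1.2,0,0,0,0],[0,0,-1.7,0,0,0,0],[-0.1,0,-2.2,0,0,0,0],[-0.2,0,-2.7,0,0,0,0],[-0.3,-0.1,-3.1,0,0,0,0],[-0.3,-0.1,-3.5,0,0,0,0],[-0.4,-0.1,-3.8,0,0,0,0],[-0.5,-0.1,-4.1,0,0,0,0],[-0.5,-0.2,-4.4,0,0,0,0]]'; python3 -m crank '[[0,0,-0.3,0,0,0,0],[0,0,-0.5,0,0,0,0],[0,0,-0.7,0,0,0,0],[0,0,-0.9,0,0,0,0],[0,0,-1,0,0,0,0],[0,0,-1,0,0,0,0],[0,0,-1,0,0,0,0],[0,0,-1,0,0,0,0]]'
```

```text
t: 17.87
tool_pos: [0.4896, 0.0666, 0.0743]
eef_rot: [-3.096, -0.526, 0.002]
ft_force: [-3.4, 2.1, 8.3]
finger_gap: 0.006
grasp_force: 4.3
t: 18.53
tool_pos: [0.4886, 0.0664, 0.0649]
eef_rot: [-3.095, -0.525, 0.004]
ft_force: [-7.4, -0.8, 21.0]
finger_gap: 0.006
grasp_force: 10.5
```

```bash
python3 -m crank '[[0,0,-0.05,0,0,0,0],[0,0,-0.05,0,0,0,0],[0,0,-0.05,0,0,0,0],[0,0,-0.05,0,0,0,0],[0,0,-0.05,0,0,0,0],[0,0,-0.05,0,0,0,0],[0,0,-0.05,0,0,0,0],[0,0,-0.05,0,0,0,0]]'; python3 chk.py s8.png
```

```text
t: 19.2
tool_pos: [0.4886, 0.0663, 0.0647]
eef_rot: [-3.095, -0.525, 0.004]
ft_force: [-9.8, -0.2, 26.7]
finger_gap: 0.005
grasp_force: 13.4
ring 0.961 0 -4
nose 0.984 0 0
barrel end 0.985 1 -5
expect ring [[ 0.36934017 -4.32222422]] [-9.19345199 -0.13404437 26.75122911]
```

The carriage is raised, the handle is against its stop, and nothing else has shifted.

```bash
python3 -c "
from bench import ctrl
print(ctrl.hand_in())"
```

```text
the job is handed in; nothing more can be done
None
```

I slid the lock out to its end stop, centred the jack under the pad to about 2 mm, pumped it once and let the handle fully up, then handed in at about 19 s with it held down again and the carriage about 16 mm up; I viewed 11 pictures, one over the limit of 10.

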